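# Vent the wafer vacuum chamber and crack its stuck lid

## Robot

A 6-joint arm with a two-finger parallel gripper is mounted at the origin on the work surface. World frame = base frame: x ahead of the robot, y to its left, z up, the work surface at z = 0. Lengths are in m, angles in degrees, forces in N, time in s.
With the tool pointing down it reaches from about 0.35 to 0.725 m from the base axis. Payload 4.3 kg.
Tool frame: the origin (TCP) lies between the finger pads, 19 mm behind the fingertips; this is the grasp point; z points along the fingers, y is the line along which they close (so a half turn about z gives the same grasp; the last joint's range is limited). The gripper opens to 85 mm and grips with 20 to 120 N. Pads are 22 mm wide; open, the fingers measure 114 mm over their backs; the gripper's body (76 mm by 85 mm) begins 54 mm behind the grasp point. The pads swing forward as they close: fully open they stand 13 mm farther back than shut.
Start: joints at [59.399, 21.618, 4.641, 73.018, 0, 83.68], TCP at [0.236, 0.524, 0.25] pointing down, gripper open.
Joint ranges: [-156.06, 156.06], [-48.1, 94.91], [-58.44, 69.94], [-101.28, 121.22], [-78.64, 73.56], [-180, 180]. Speed limits (degrees/s): [147.25, 147.25, 180, 180, 180, 180].

## Interface

Orientations are given as a 3x3 rotation matrix whose columns are the frame's x, y, z axes.
In Python, from plant import * gives the robot as it stands. Calls block until the motion is done:
- movep(position, orientation): joint-space move of the TCP to a pose.
- line_to(position, vel=0.15, rot=None): straight line of the TCP; rot=None keeps the orientation; vel is the mean speed in m/s.
- goto_joints(angles): joint-space move.
- move_gripper(opening, strength=None): finger opening in m; strength is the grip in N (None keeps the last); returns when the fingers have stopped.
- sleep(seconds).
- ik(position, orientation): joint angles nearest the present ones, or None.
- capture(name): name is "side" or "top" or "wrist"; returns (picture, depth): 384x512x3 uint8, blue, green, red; 384x512 float32, m along the optical axis (not along the pixel's ray), 0 where there is no reading.
- camera_params(name): a dict with "fx", "fy", "cx", "cy" (pixels), "k1" (the pictures are not rectified: a ray, as slopes to the right and down, at radius r is drawn at 1 + k1 r^2 times it, then the intrinsics apply), "cam_to_world" (4x4, takes a point from camera to world coordinates); the wrist camera has in their place "T_tool_cam" (4x4, takes a point from camera to tool coordinates, whose origin is the TCP and whose axes are the flange's). Camera axes: x right, y down, z forward; pixel columns grow to the right and rows downward; lengths in m; the calibration is good to about 2 mm. A picture is of the moment at which its call begins: read the wrist's pose just before it. camera_params takes no time and is no camera call.
A pose or a line that the arm cannot do raises MotionError and nothing moves.
- hand_in(): hands the job in; it is judged then, once.
Readings, each from a call of its own:
- get_time(): time.
- get_joint_pos(): joint angles.
- get_joint_vel(): joint speeds.
- get_effort(): joint torques, N m.
- get_tool_pos(): TCP position.
- get_ee_rot(): TCP orientation.
- get_wrist_force(): force on the tool from outside, world axes, zero at the start.
- get_ft_torque(): the same for the moment, N m.
- get_finger_gap(): finger opening in m.
- get_gripper_force(): force on a finger pad.
Only numpy, scipy, OpenCV 4.12 (cv2) and the standard library are available. Lean on these libraries where they do the work, as an engineer would, in place of code of your own. Each camera call takes 0.05 s, during which the arm holds its last target. There are 200 camera calls.

## Task

The plate-storage chamber is still under vacuum: pick up the small mallet and drive the red vent pin down flush with its collar, using the mallet and not the fingers, then set the mallet back down on the bench without dropping it. Then take the lid by its black knob, break it free from its sticky seal without throwing it open, and finish still holding the lid by the knob slightly open and steady, with a gap of about 3 cm at the front edge. Leave the bottle, the jar and the beaker where they stand.

Things in the scene. Friction and masses are not known exactly. Their poses are not given: they have to be found in the camera images.
- chamber: Cream vacuum chamber, fixed, 180 mm (x) by 200 mm (y), rim 90 mm high with black gasket. Origin at the centre of its underside, x away from the robot (front with a round gauge is -x), y left, z up. On its +y side stands a grey vent block, 50 x 60 mm from above, 98 mm high, carrying the pin's collar.
- lid (a joint): Angle of the aluminium lid (8 mm thick, 0.4 kg, top at 98 mm) about its hinge along y at the chamber's rear edge: 0 shut, positive (rad) as the front edge, 180 mm from the hinge, rises. Moves 2 mm at most until the vent pin is down. Then the sticky seal resists with up to 8 to 15 N at the knob for the first millimetres and lets go within 10 mm; after that only weight, 2.5 N. Falls shut if let go.
- lid_knob (a point): Grip point on the axis of the lid's upright black cylindrical knob, 28 mm diameter, 34 mm tall, at the middle of the lid's front: 22 mm above the lid's top face, 12 mm below the knob's top, 155 mm in front of the hinge axis, 120 mm above the bench when shut. Moves with the lid; axes are the lid's (y along the hinge, z up out of the lid).
- lid_hinge (a point): Point on the lid's hinge axis, middle of the chamber's rear edge, 90 mm above the bench; axes as the chamber's.
- vent_pin (a joint): How far the vent pin is pressed down, m: 0 fully up (14 mm proud of its collar), 0.014 flush. It starts 10 to 14 mm proud. It is sprung but stiff (6 to 8 N to move it) and stays where it is driven.
- pin_top (a point): Centre of the top of the red vent pin, 14 mm diameter; moves down with the pin.
- collar_top (a point): Centre of the top face of the pin's dark steel collar, 44 mm diameter, 110 mm above the bench: the pin top is flush here when home. Fixed to the chamber.
- mallet: Small mallet, 0.25 kg, standing on one face of its head, handle level. Head: vertical cylinder 36 mm diameter, 60 mm tall, white nylon ends, steel middle. Blue handle, 16 mm wide (y) by 22 mm tall, points to the mallet's -x, ends 102 mm from the head's axis, its centre line 30 mm above the bottom face. Origin: centre of the bottom (striking) face.
- mallet_grip (a point): Point on the centre line of the mallet's handle, 47 mm from the head's axis and 30 mm above the bottom face; axes as the mallet's.
- amber_bottle: Bystander: amber glass bottle with a black cap, 52 mm diameter, 110 mm tall; origin at the centre of its base.
- wafer_jar: Bystander: low round grey plastic wafer jar, 82 mm diameter, 32 mm tall; origin at the centre of its base.
- beaker: Bystander: open steel beaker, 68 mm diameter, 80 mm tall; origin at the centre of its base.
Mind the look-alikes: they are no part of the job. Leave any turquoise look-alike of the mallet alone.

How it is judged (in metres and radians):
On the way, in this order (a step that is already met when the one before it is completed fails the run):
1. the vent pin is driven flush (within 3 mm) by the mallet held in the fingers (value of joint vent_pin above 0.011 m and contact force between the fingers and mallet above 1 N and horizontal distance between mallet and pin_top below 0.05 m).
2. the mallet is back on the bench and let go (height (world z) of mallet below 0.025 m and contact force between the fingers and mallet below 0.1 N and linear speed of mallet below 0.05 m/s), for 0.2 s.
3. the fingers hold the lid broken free of its seal (value of joint lid above 0.09 rad and contact force between the fingers and lid above 1.5 N), for 0.2 s.
At the end, for the whole second after the job is handed in: The vent pin is within 3.5 mm of flush; the fingers (TCP within 60 mm of the knob's grip point) alone hold the lid steady at 0.10 to 0.28 rad, a front gap of 18 to 50 mm; the mallet rests on the bench, let go; bottle, jar and beaker stand upright within 30 mm of where they were (all of step 2 and value of joint vent_pin above 0.0105 m and value of joint lid between 0.1 and 0.28 rad and velocity of joint lid between -0.08 and 0.08 rad/s and contact force between the fingers and lid above 1.5 N and contact force between lid and mallet below 0.1 N and distance between the grasp point and lid_knob below 0.06 m and contact force between lid and amber_bottle below 0.1 N and contact force between lid and wafer_jar below 0.1 N and contact force between lid and beaker below 0.1 N and distance of each of amber_bottle, wafer_jar, beaker from where it was at the start of the episode below 0.03 m and angle between each of amber_bottle, wafer_jar, beaker's own z axis and vertical below 0.2 rad); the arm keeps its last pose, push and grip.
It fails at once if the lid is thrown open (over 0.5 rad, a front gap of about 9 cm) (value of joint lid above 0.5 rad).
It fails at once if the vent pin is pushed with the fingers (contact force between the fingers and vent_pin above 2 N).
It fails at once if the mallet is dropped from more than about 3 cm (linear speed of mallet above 0.75 m/s and contact force between the fingers and mallet below 0.05 N).
It fails at once if a bystander is shifted by more than 3 cm or tipped (distance of any of amber_bottle, wafer_jar, beaker from where it was at the start of the episode above 0.03 m or angle between any of amber_bottle, wafer_jar, beaker's own z axis and vertical above 0.3 rad).
It also fails if it takes over 58 s, if anything falls off the work surface, if the arm or the gripper's body presses on something with over 40 N, if the wrist force passes 120 N, or if a joint passes its speed limit or range.

## Working session

There is one attempt and no reset: what is moved stays moved. The work goes in short steps, each a Python script; the robot and the scene stay as the last script left them, time stands still between calls to the robot, and variables do not carry over. Pictures are saved under pics/ and viewed, at most 10 in all, crops included, and the job is handed in when it is done.

```bash
ls; mkdir -p pics; python3 - <<'E'
from plant import *
import cv2,numpy as np
for n in("top","side"):
    p,d=capture(n); cv2.imwrite(f"pics/{n}0.png",p); np.save(f"pics/{n}0.npy",d)
    print(n,camera_params(n))
print(camera_params("wrist")); print(get_ee_rot(),get_tool_pos(),get_time())
E
```

```text
pics
top {'fx': 350.5900644232963, 'fy': 350.5900644232963, 'cx': 253.34103066514314, 'cy': 190.09485672845597, 'k1': -0.006451402501695034, 'cam_to_world': array([[ 0.00400801, -0.9963269 ,  0.08553734,  0.45064783],
       [-0.9997058 , -0.00194593,  0.02417707, -0.05019049],
       [-0.02392181, -0.08560907, -0.99604158,  1.19168291],
       [ 0.        ,  0.        ,  0.        ,  1.        ]])}
side {'fx': 426.98299140698623, 'fy': 426.98299140698623, 'cx': 254.65669758123573, 'cy': 183.0606141421763, 'k1': 0.010877870077205053, 'cam_to_world': array([[ 9.49996757e-01, -1.93397822e-01,  2.45160037e-01,
         2.62217591e-01],
       [-3.12258279e-01, -5.85954021e-01,  7.47765105e-01,
        -8.95797369e-01],
       [-9.63633040e-04, -7.86927676e-01, -6.17044491e-01,
         8.03116780e-01],
       [ 0.00000000e+00,  0.00000000e+00,  0.00000000e+00,
         1.00000000e+00]])}
{'fx': 306.2646686870768, 'fy': 306.2646686870768, 'cx': 258.463900335472, 'cy': 191.70044586769956, 'k1': 0.001403933729252959, 'T_tool_cam': array([[ 6.57845159e-04, -9.58964772e-01, -2.83524484e-01,
         7.23788244e-02],
       [ 9.99999705e-01,  5.18658775e-04,  5.65981002e-04,
         1.86943606e-04],
       [-3.95703381e-04, -2.83524772e-01,  9.58964831e-01,
        -1.24338895e-01],
       [ 0.00000000e+00,  0.00000000e+00,  0.00000000e+00,
         1.00000000e+00]])}
[[-9.11529845e-01  4.11232857e-01 -9.37247376e-04]
 [ 4.11233873e-01  9.11528515e-01 -1.57100255e-03]
 [ 2.08279840e-04 -1.81744358e-03 -9.99998327e-01]] [0.23617764 0.52365649 0.24914974] 0.1
```

View pics/top0.png

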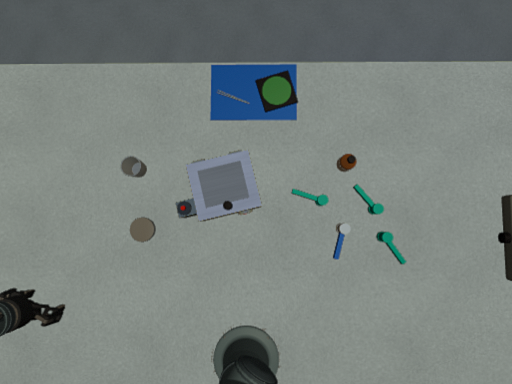

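View pics/side0.png

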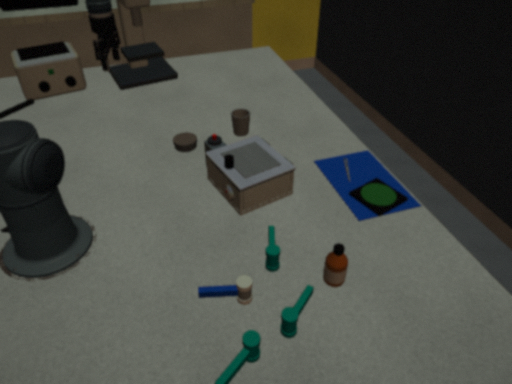

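The top view shows the mallet with its head at about (344,229) and its handle end at (336,258). The knob is at (228,205), the red pin at (184,208), and the lid is centred near (224,185). Three turquoise decoys surround the mallet. The side view agrees.

```bash
cat > h.py <<'E'
from plant import *
import cv2,numpy as np
def pts(px,z,P,T=None):
    """pixels -> world points on plane z"""
    px=np.asarray(px,float).reshape(-1,2); T=P["cam_to_world"] if T is None else T
    s=(px-[P["cx"],P["cy"]])/[P["fx"],P["fy"]]; u=s.copy()
    for _ in range(5): u=s/(1+P["k1"]*(u**2).sum(1,keepdims=True))
    d=np.c_[u,np.ones(len(u))]@T[:3,:3].T; o=T[:3,3]
    return o+d*((z-o[2])/d[:,2])[:,None]
def toolT():
    T=np.eye(4); T[:3,:3]=get_ee_rot(); T[:3,3]=get_tool_pos(); return T
def wrist(name):
    P=camera_params("wrist"); T=toolT()@P["T_tool_cam"]
    p,d=capture("wrist"); cv2.imwrite(f"pics/{name}.png",p); return p,d,P,T
def masks(p):
    h,s,v=[c.astype(int) for c in cv2.split(cv2.cvtColor(p,cv2.COLOR_BGR2HSV))]
    return dict(red=((h<8)|(h>172))&(s>130)&(v>70), blue=(h>100)&(h<125)&(s>120)&(v>50), white=(s<40)&(v>150), black=(v<45), lid=(h>105)&(h<135)&(s>20)&(s<80)&(v>120))
def blobs(m,mn=8):
    n,l,st,c=cv2.connectedComponentsWithStats(m.astype(np.uint8))
    return [(c[i],st[i,4],l==i) for i in range(1,n) if st[i,4]>=mn]
def down(yaw):
    """tool z down, tool x axis at yaw (rad) in world"""
    c,s=np.cos(yaw),np.sin(yaw); return np.array([[c,s,0],[s,-c,0],[0,0,-1.]])
E
python3 - <<'E'
from h import *
p=cv2.imread("pics/top0.png"); P=camera_params("top"); M=masks(p)
for k,z in dict(red=.122,blue=.041,white=.06,black=.132,lid=.098).items():
    for c,a,m in blobs(M[k],10):
        if c[1]>130 and c[1]<300 and 100<c[0]<420:
            ys,xs=np.nonzero(m); print(k,c.round(1),a,pts(c,z,P).round(3)[0], cv2.minAreaRect(np.c_[xs,ys].astype(np.int32)))
print(pts([[344,229]],.06,P),pts([[228,205]],.132,P))
for y in(0,.5,1): print(y,p[185,224],p[229,344],p[165,195]);break
E
```

```text
red [182.4 207.6] 22 [0.488 0.193 0.122] ((182.50003051757812, 207.50001525878906), (4.242640495300293, 4.242640495300293), 45.0)
blue [338.3 245.8] 130 [ 0.369 -0.298  0.041] ((338.3337097167969, 245.69850158691406), (5.049327373504639, 25.47825813293457), 13.392498970031738)
white [345.  228.3] 93 [ 0.426 -0.316  0.06 ] ((345.0000305175781, 228.0000457763672), (9.899494171142578, 9.899494171142578), 45.0)
black [350.5 159.1] 44 [ 0.637 -0.319  0.132] ((350.5, 159.0), (6.0, 7.0), 90.0)
black [227.3 205. ] 52 [0.496 0.054 0.132] ((227.25003051757812, 205.25003051757812), (7.77817440032959, 7.071067810058594), 45.0)
black [370.8 209.3] 11 [ 0.485 -0.377  0.132] ((370.76470947265625, 209.55885314941406), (5.3357834815979, 1.697749376296997), 75.96376037597656)
black [380.2 236.1] 16 [ 0.405 -0.403  0.132] ((380.1891784667969, 235.8648681640625), (2.6303837299346924, 6.247161388397217), 9.462322235107422)
lid [223.4 185.2] 1976 [0.56  0.071 0.098] ((222.98907470703125, 184.90512084960938), (57.81730651855469, 64.28620910644531), 76.29303741455078)
[[ 0.423752   -0.31269862  0.06      ]] [[0.49618814 0.05212736 0.132     ]]
0 [113 106 100] [164 164 155] [152 134 125]
```

```bash
python3 - <<'E'
from h import *
movep([.375,-.30,.2],down(np.radians(163)))
print(get_time(),get_joint_pos(),get_tool_pos(),get_wrist_force())
p,d,P,T=wrist("w1"); np.save("pics/w1T.npy",T)
M=masks(p)
for k,z in dict(blue=.041,white=.06).items():
    for c,a,m in blobs(M[k],150):
        ys,xs=np.nonzero(m); q=pts(np.c_[xs,ys],z,P,T)
        r=cv2.minAreaRect((q[:,:2]*1000).astype(np.float32)); cc,rad=cv2.minEnclosingCircle((q[:,:2]*1000).astype(np.float32))
        print(k,c.round(),a,r,cc,rad,"depth-z",(T[:3,:3]@np.r_[0,0,0]+T[:3,3])[2],np.median(d[m]))
E
```

```text
3.0417 [-4.61664341e+01  1.19861913e+01 -1.61209872e+01  6.18845474e+01
  1.20325622e-02 -2.92293380e+01] [ 0.37544226 -0.29956093  0.20006233] [-0.48051023  0.18672305 -1.0473324 ]
blue [255. 173.] 1456 ((370.76312255859375, -300.60833740234375), (15.461356163024902, 87.46548461914062), 75.44318389892578) (370.57318115234375, -301.3186950683594) 44.12468719482422 depth-z 0.32438439321181817 0.2899391
white [257. 146.] 132106 ((392.6252746582031, -308.22607421875), (522.1387939453125, 329.80218505859375), 73.0762710571289) (422.26251220703125, -318.5205078125) 275.53338623046875 depth-z 0.32438439321181817 0.3208265
white [ 80. 376.] 453 ((521.7264404296875, -549.8003540039062), (38.529624938964844, 26.19055938720703), 72.99556732177734) (524.0751953125, -550.517578125) 22.00664710998535 depth-z 0.32438439321181817 0.41125956
white [436. 376.] 438 ((637.3512573242188, -172.36117553710938), (38.80238342285156, 24.85953712463379), 73.13423919677734) (640.8973388671875, -173.32797241210938) 21.189584732055664 depth-z 0.32438439321181817 0.4112343
```

View pics/w1.png

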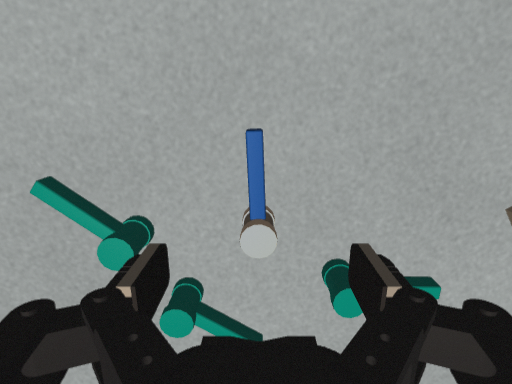

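The wrist view shows the blue handle running straight from (254,130) to the white head at (258,239), with turquoise decoys to the sides. I'll compute the head position, then grasp.

```bash
python3 - <<'E'
from h import *
P=camera_params("wrist"); T=np.load("pics/w1T.npy"); p=cv2.imread("pics/w1.png")
g=cv2.cvtColor(p,cv2.COLOR_BGR2GRAY); m=np.zeros(g.shape,np.uint8); m[215:262,232:285]=(g[215:262,232:285]>178)
c,a,mm=max(blobs(m),key=lambda b:b[1]); hd=pts(c,.06,P,T)[0]; print("head",c,a,hd)
yb=np.radians(165.4); tail=np.array([.37076,-.3006]); x=-np.array([np.cos(yb),np.sin(yb)])
print("head->handle yaw",np.degrees(np.arctan2(*(hd[:2]-tail)[::-1])), np.linalg.norm(hd[:2]-tail))
e=pts([[254.5,131]],.041,P,T)[0]; print("tail",e,np.linalg.norm(e-hd), "grip by head",hd[:2]-.047*x)
E
```

```text
Traceback (most recent call last):
ValueError: max() iterable argument is empty
```

```bash
python3 - <<'E'
from h import *
P=camera_params("wrist"); T=np.load("pics/w1T.npy"); p=cv2.imread("pics/w1.png")
g=cv2.cvtColor(p,cv2.COLOR_BGR2GRAY); print(g[239,225:290:3], g[239,258])
m=np.zeros(g.shape,np.uint8); m[215:262,232:285]=(g[215:262,232:285]>g[239,258]-8)
c,a,mm=max(blobs(m),key=lambda b:b[1]); hd=pts(c,.06,P,T)[0]; print("head",c,a,hd)
yb=np.radians(165.4); tail=np.array([.37076,-.3006]); x=-np.array([np.cos(yb),np.sin(yb)])
print("head->handle yaw",np.degrees(np.arctan2(*(hd[:2]-tail)[::-1])), np.linalg.norm(hd[:2]-tail))
e=pts([[254.5,131]],.041,P,T)[0]; print("tail",e,np.linalg.norm(e-hd), "grip by head",hd[:2]-.047*x)
E
```

```text
[152 158 161 162 160 171 176 178 177 177 176 177 177 177 177 175 176 177
 154 154 158 155] 177
head [257.99360341 241.34434968] 938 [ 0.42788052 -0.315552    0.06      ]
head->handle yaw -14.668754397982124 0.05904503589546768
tail [ 0.33029492 -0.28920437  0.041     ] 0.10285012014347293 grip by head [ 0.38239819 -0.30370474]
```

```bash
python3 - <<'E'
from h import *
R=down(np.radians(165.4)); g=[.3828,-.3038]
move_gripper(.06)
movep(g+[.08],R); line_to(g+[.030],.1)
move_gripper(0,120); print(get_finger_gap(),get_gripper_force(),get_tool_pos())
line_to(g+[.10],.1); print(get_wrist_force(),get_ft_torque())
line_to(g+[.26],.25)
# view of chamber, pin aside of the mallet
movep([.47,.14,.27],down(np.radians(195)))
print(get_time(),get_finger_gap(),get_tool_pos(),get_joint_pos())
p,d,P,T=wrist("w2"); np.save("pics/w2T.npy",T);np.save("pics/w2d.npy",d)
for c,a,m in blobs(masks(p)["red"],60): print(c,a,pts(c,.122,P,T),np.median(d[m]))
E
```

```text
0.014093084131715028 117.00141549110413 [ 0.38306757 -0.30417344  0.03072826]
[-0.01569339 -0.06773186 -3.3329298 ] [0.09121712 0.11879481 0.02988618]
8.45 0.014210726218549262 [0.47016274 0.13914591 0.26976958] [ 9.08482869e+00  1.14589145e+01 -6.30845491e+00  7.22518780e+01
 -2.68202606e-02 -5.83270699e+00]
[306.23766816 214.78026906] 223 [[0.4884069  0.19127708 0.122     ]] 0.28898954
```

View pics/w2.png

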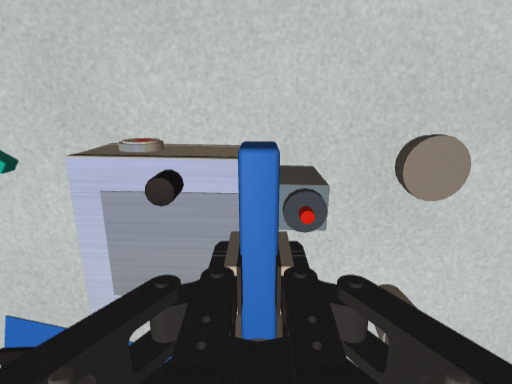

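The mallet is held and visible in blue. The pin is at (307,216), the knob top at about (160,190), and the lid's front edge is level in the image, so the chamber yaw is about 15°. Next I'll press the pin.

```bash
python3 - <<'E'
from h import *
P=camera_params("wrist"); T=np.load("pics/w2T.npy")
print("knob",pts([[160,190]],.132,P,T),"collar",pts([[305,211]],.11,P,T),"edge",pts([[70,156],[238,158]],.098,P,T))
t=[.4426,.1795]
movep(t+[.20],down(np.radians(195))); line_to(t+[.165],.1)
f0=get_wrist_force()[2]; z=.162
while z>.137:
    line_to(t+[z],.03); f=get_wrist_force()[2]-f0
    print(round(z,4),round(get_tool_pos()[2],4),round(f,1),get_ft_torque().round(2) if z<.15 else "")
    if f>22: break
    z-=.0015
print(get_time(),get_finger_gap())
E
```

```text
knob [[0.4963064  0.05572834 0.132     ]] collar [[0.48881057 0.19200824 0.11      ]] edge [[ 0.49724177 -0.04324174  0.098     ]
 [ 0.4569097   0.11532263  0.098     ]]
0.162 0.1625 -1.5 
0.1605 0.1605 -1.1 
0.159 0.1589 -1.5 
0.1575 0.1574 -1.1 
0.156 0.1559 -0.2 
0.1545 0.1547 0.2 
0.153 0.1533 3.5 
0.1515 0.1516 4.5 
0.15 0.15 4.0 
0.1485 0.1484 3.4 [-0.   -0.03  0.  ]
0.147 0.1469 3.6 [ 0.07 -0.07 -0.  ]
0.1455 0.1454 2.6 [ 0.04 -0.07 -0.03]
0.144 0.1439 3.7 [ 0.03 -0.2  -0.  ]
0.1425 0.1425 4.3 [ 0.   -0.15 -0.  ]
0.141 0.141 3.8 [ 0.05 -0.14 -0.  ]
0.1395 0.1406 14.4 [-0.12  0.47  0.02]
0.138 0.1404 25.8 [-0.31  1.02  0.04]
13.6833 0.014105852210500994
```

```bash
python3 - <<'E'
from h import *
t=[.4426,.1795]; g=[.3828,-.3038]
line_to(t+[.165],.08); line_to(t+[.24],.2)
movep([.43,.15,.27],down(np.radians(195)))
p,d,P,T=wrist("w3"); 
for c,a,m in blobs(masks(p)["red"],40): print("pin",c,a,pts(c,.11,P,T),T[2,3]-0, "z",(T@np.r_[np.c_[((c-[P["cx"],P["cy"]])/P["fx"])[None]*np.median(d[m]),np.median(d[m])][0],1])[2])
R=down(np.radians(165.4))
movep(g+[.14],R); line_to(g+[.045],.12); sleep(.2)
f0=get_wrist_force()[2]; z=.038
while z>.024:
    line_to(g+[z],.03); f=get_wrist_force()[2]-f0
    if f>4: break
    z-=.001
print("contact",z,get_tool_pos(),f,get_time())
E
python3 - <<'E'
from h import *
p,d=capture("side"); cv2.imwrite("pics/s1.png",cv2.resize(p[200:350,130:330],None,fx=3,fy=3))
E
```

```text
contact 0.029999999999999992 [ 0.38277485 -0.303887    0.03077259] 8.93930858820556 20.3083
```

View pics/s1.png

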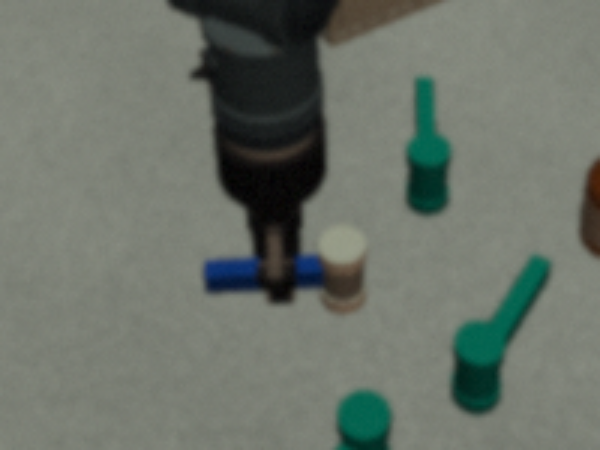

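View pics/w3.png

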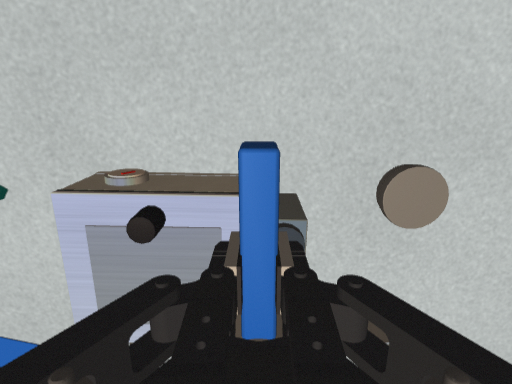

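The side crop shows the mallet standing level on its face on the bench. In the wrist view the held mallet hid the pin. I'll release the mallet and look at the pin and knob.

```bash
python3 - <<'E'
from h import *
g=[.3828,-.3038]
line_to(g+[.0308],.02); move_gripper(.045,60); sleep(.1); line_to(g+[.10],.1); line_to(g+[.2],.25)
movep([.42,.10,.26],down(np.radians(195)))
print(get_time())
p,d,P,T=wrist("w4"); np.save("pics/w4T.npy",T)
for k,z in dict(red=.11,black=.132).items():
  for c,a,m in blobs(masks(p)[k],40):
    if c[1]<300:
        D=np.median(d[m]); X=T@np.r_[(c-[P["cx"],P["cy"]])/P["fx"]*D,D,1]
        print(k,c,a,pts(c,z,P,T),"depth pt",X[:3].round(4))
E
```

```text
24.0167
black [157.82089552 213.79104478] 67 [[0.46436562 0.02034961 0.132     ]] depth pt [0.4834 0.0102 0.09  ]
black [218.57142857 214.77142857] 70 [[0.45152134 0.07196535 0.132     ]] depth pt [0.4685 0.0704 0.0898]
black [273.73469388 215.7755102 ] 49 [[0.43993342 0.11896517 0.132     ]] depth pt [0.4549 0.1253 0.0898]
black [310.69458128 269.16133005] 812 [[0.48191318 0.16641743 0.132     ]] depth pt [0.4116 0.1208 0.2666]
black [206.1234414  269.32917706] 802 [[0.50710036 0.0728311  0.132     ]] depth pt [0.4231 0.0772 0.2669]
```

View pics/w4.png

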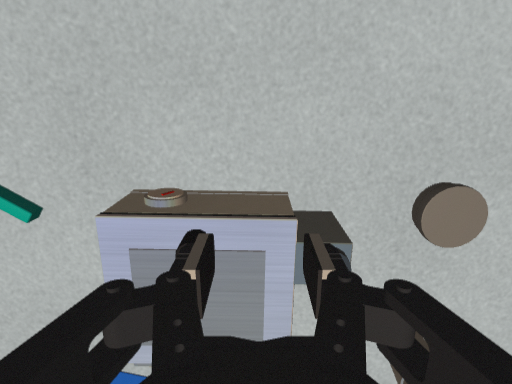

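The fingers hide the pin and knob here. The gasket line at row 215 gives a chamber yaw of 13.9°. I'll move forward and look once more.

```bash
python3 - <<'E'
from h import *
movep([.51,.125,.27],down(np.radians(193.9)))
print(get_time())
p,d,P,T=wrist("w5"); np.save("pics/w5T.npy",T); np.save("pics/w5d.npy",d)
for k,z in dict(red=.11,black=.132).items():
  for c,a,m in blobs(masks(p)[k],40):
    if c[1]<260:
        D=np.median(d[m]); X=T@np.r_[(c-[P["cx"],P["cy"]])/P["fx"]*D,D,1]
        print(k,c,a,pts(c,z,P,T),"depth pt",X[:3].round(4))
E
```

```text
24.5333
red [332.82835821 175.86567164] 134 [[0.48967511 0.19240725 0.11      ]] depth pt [0.4896 0.1923 0.1105]
black [195.50729927 147.55474453] 274 [[0.49025906 0.06425643 0.132     ]] depth pt [0.4912 0.0634 0.1268]
black [316.59016393 162.29508197] 61 [[0.47772098 0.16844872 0.132     ]] depth pt [0.4813 0.1743 0.1068]
black [186.29761905 248.38095238] 84 [[0.58588774 0.07322806 0.132     ]] depth pt [0.5116 0.0907 0.2659]
```

View pics/w5.png

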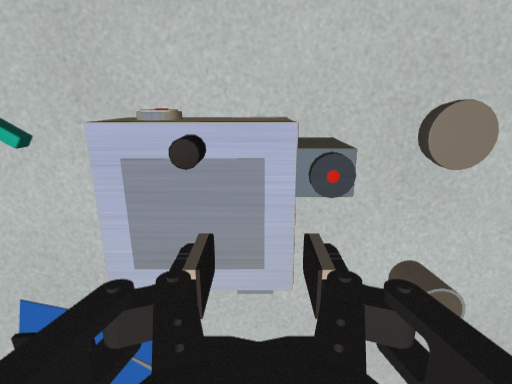

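The pin is flush: the red at (333,176) has a depth z of 0.1105 against a collar height of 0.110. The knob top is at about (185,154). Now I'll grasp the knob.

```bash
cat > lid.py <<'E'
from h import *
from scipy.spatial.transform import Rotation as Ro
psi=np.radians(13.9); Z=Ro.from_euler("z",psi).as_matrix(); R0=down(psi+np.pi)
def pose(k,th):
    """tool pose carrying a grip point k (world, lid shut) with the lid at angle th"""
    Y=Ro.from_euler("y",th).as_matrix(); h=np.r_[k[:2],.09]+Z@[.155,0,0]
    return h+Z@Y@Z.T@(k-h), Z@Y@Z.T@R0
E
python3 - <<'E'
from lid import *
T=np.load("pics/w5T.npy"); k=pts([[185,154]],.132,camera_params("wrist"),T)[0]; print(k)
k=np.r_[(k[:2]*2+[.4963,.0557]+[.496,.053])/4,.122]; print(k)
line_to([.51,.125,.25],.2); move_gripper(.06,60)
movep(k+[0,0,.07],R0); f0=get_wrist_force(); line_to(k,.1); print(get_wrist_force()-f0)
move_gripper(0,90); sleep(.2)
print(get_finger_gap(),get_gripper_force(),get_wrist_force()-f0,get_tool_pos(),get_time())
np.save("pics/k.npy",np.r_[get_tool_pos()[:2],.122])
E
```

```text
[0.49787784 0.05650347 0.132     ]
[0.49701392 0.05542673 0.122     ]
[ 1.19457757 -0.2227254  -0.38030705]
0.025809962968532153 88.07433843612671 [-0.69855084 -3.21389737  5.90361519] [0.49778319 0.0548117  0.12309932] 27.05
```

```bash
python3 - <<'E'
from lid import *
k=np.load("pics/k.npy"); f0=get_wrist_force()
for th in np.r_[np.arange(.01,.09,.01),np.arange(.1,.171,.01)]:
    p,R=pose(k,th); line_to(p,.03,rot=R)
    q=get_tool_pos(); print(round(th,3),(get_wrist_force()-f0).round(1),round(q[2]-p[2],4),round(get_finger_gap(),4))
sleep(.5); print(get_time(),get_tool_pos(),p,get_wrist_force()-f0)
im,d=capture("side"); cv2.imwrite("pics/s2.png",cv2.resize(im[110:230,170:330],None,fx=4,fy=4))
E
```

```text
0.01 [-0.1  1.8 -7.6] -0.0002 0.0257
0.02 [ 0.2  1.6 -9.8] -0.0005 0.0258
0.03 [  2.6   0.1 -21.2] -0.0012 0.0258
0.04 [-1.9  1.2 -3.4] 0.0011 0.026
0.05 [-2.5 -1.  -3.1] 0.001 0.0259
0.06 [-2.3  0.1 -3.1] 0.0003 0.026
0.07 [-2.8 -0.3 -5.9] -0.0002 0.0257
0.08 [-2.5 -1.1 -5.5] -0.0002 0.0256
0.1 [-2.3 -0.7 -4.6] -0.0001 0.0257
0.11 [-4.5 -0.3 -5. ] -0.0001 0.0257
0.12 [-5.2 -1.4 -5.1] 0.0 0.0258
0.13 [-3.8 -0.9 -4.9] 0.0001 0.0256
0.14 [-4.1 -1.1 -4.4] 0.0001 0.0253
0.15 [-3.6 -1.6 -5. ] 0.0001 0.0259
0.16 [-3.2 -0.8 -5. ] 0.0002 0.0257
0.17 [-4.1 -0.6 -5. ] 0.0001 0.0252
31.5583 [0.50505699 0.05658052 0.14788119] [0.50520742 0.05664901 0.14776198] [-3.80962722 -0.99325256 -4.57642465]
```

View pics/s2.png

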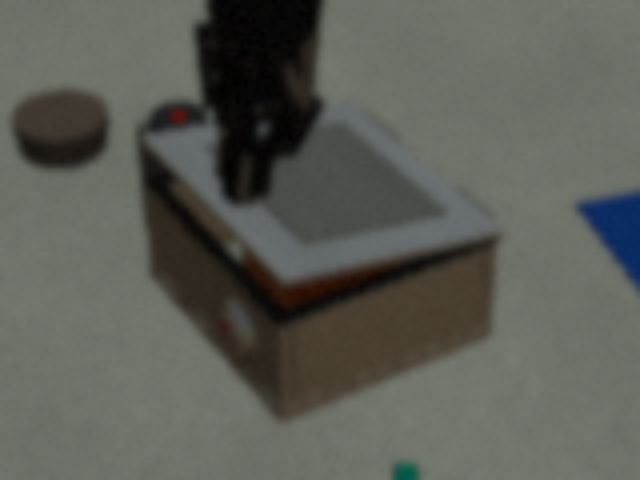

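The side crop shows the lid held open, with a wedge-shaped gap near (285,295). The TCP rose about 25 mm at the knob without slipping, which is about 0.17 rad.

```bash
python3 -c "
from plant import *
print(get_gripper_force(),get_joint_vel()); print(hand_in())"
```

```text
92.12055087089539 [-0.09129078  0.06355954 -0.04802212  0.12410599 -0.07600758 -0.06438023]
the job is handed in; nothing more can be done
None
```

I handed the job in at about 32 s, but no verdict came back: the vent pin is flush, the mallet was set down and released, and the lid is held steady by the knob at about 0.17 rad (3 cm front gap); I never went near the bottle, jar or beaker and did not re-measure them.

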